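# Isolate and pin the board jig shut

## Robot

A 7-joint arm with a two-finger parallel gripper is mounted at the origin on the work surface. World frame = base frame: x ahead of the robot, y to its left, z up, the work surface at z = 0. Lengths are in m, angles in rad, forces in N, time in s.
With the tool pointing down it reaches from about 0.4 to 0.85 m from the base axis. Payload 10.4 kg.
Tool frame: the origin (TCP) lies between the finger pads; the fingertips stand 8 mm ahead of it and the grasp point (between the pads) lies 11 mm behind it; z points along the fingers, x is the direction in which the jaws open and shut, and the axes are right-handed (so a half turn about z gives the same grasp; the last joint's range is limited). The gripper opens to 87 mm and grips with 3 to 60 N. Pads are 19 mm wide; open, the fingers measure 117 mm over their backs; the gripper's body (75 mm by 190 mm) begins 51 mm behind the grasp point.
Start: joints at [-1.218, 0.332, -0.065, 1.46, 0.022, 1.35, -0.088], TCP at [0.229, 0.581, 0.231] pointing down, gripper open.
Joint ranges: [-2.6, 2.6], [-0.5, 2.12], [-1.47, 1.34], [0.16, 2.42], [-1.27, 4.41], [0.06, 2.06], [-2.6, 2.6]. Speed limits (rad/s): [2.22, 2.22, 2.79, 2.79, 3.14, 3.14, 3.14].

## Interface

Orientations are given as a unit quaternion [x, y, z, w].
In Python, from bench import r, viewer gives the robot as it stands.
- The arm moves only by the tool apply_moves, never from a script. Its argument "increments" is a list of rows, each an object with "grip": the closure in counts, from 0 (fully open) to 255 (shut); "xyz": the shift along the tool's x, y, z in mm, a list of three; "rotation": the turn, a rotation vector about the tool's x, y, z in degrees, a list of three. A call has 1 to 5 rows; each row is the pose to reach, as a shift and turn from the pose measured when the call began, along the tool's axes at that moment; what a row does not reach only later rows make up. A row lasts 1/8 s, in which the tool goes at most 62.5 mm and 10.7 degrees, less where a joint would pass 70% of its speed; a pose out of reach is approached as far as the arm can. A call with a gripper value outside its range is refused whole. The fingers move at their own pace and stop on an object; "squeeze" is the grip in N (left out, the last holds). Time passes only in rows, so rows that repeat a pose let the fingers close. It gives the time, the measured TCP pose, the force and the opening at its end, in the units of the state.
- r.read_state(): the state, without advancing time (a new reading comes with each control period).
- viewer.camera(name): name is "scene" or "top" or "wrist"; returns a dict with "img" (400x640x3 uint8, blue, green, red), "range_z" (400x640 float32, m along the optical axis (not along the pixel's ray), 0 where there is no reading), "vertical_fov" (degrees; the focal length in pixels is half the picture's height over the tangent of half this angle, whatever the lens; pixels are square), "cx", "cy" (the principal point, pixels), "D" ([k1, k2, p1, p2, k3] as OpenCV has them; the pictures are not rectified), "rvec" (rotation vector, rad) and "tvec" (3), from world to camera coordinates, as OpenCV has them. Camera axes: x right, y down, z forward; pixel columns grow to the right and rows downward; lengths in m; the calibration is good to about 2 mm. A picture is of the moment at which its call begins.
- r.close_job(): hands the job in, once; it reports no verdict.
The state is a dict: "time": time; "joint_positions": joint angles; "joint_vel": joint speeds; "joint_torque": joint torques, N m; "ee_pos": TCP position; "eef_rot": TCP orientation; "ft_force": force on the tool from outside, world axes, zero at the start; "torque": the same for the moment, N m; "width": finger opening in m.
Only numpy, scipy, OpenCV 4.12 (cv2) and the standard library are available. Lean on these libraries where they do the work, as an engineer would, in place of code of your own. Each camera call takes 0.05 s, during which the arm holds its last target.

## Task

First throw the red toggle of the supply isolator over to its white dot (off), and then swing the jig's open pink lid over until it comes down on the circuit board. Take the blue-handled steel pin from its holder, push it through the lid's hole into the hole of the base, and press on it until its collar has pushed the lid fully shut against the springs. Finish while still holding the pin pressed down, so that the lid stays shut; leave the gearmotor, the screwdriver and the battery pack undisturbed.

Things in the scene. Friction and masses are not known exactly. Their poses are not given: they have to be found in the camera images.
- jig: Clamshell jig, fixed: aluminium base 150 x 150 x 50 mm, origin at the centre of its underside, z up. x runs along the hinge; the hinge is on the +y side, the pin hole near the -y side. In a recess in its top lies a green circuit board on springs; its two brass-topped posts stand 4 mm above the base's top, 58 mm from the hinge line.
- lid_hinge (a point): Point on the hinge line, in its middle, at the height of the base's top (z 50 mm, 70 mm to +y of the jig's centre). The hinge line is along the jig's x.
- lid (a joint): Lid angle, rad: 0 fully shut (flat on the base), 1.57 upright, 1.9 the stop, leaning to the jig's +y; starts at 1.6 to 1.8. Friction holds it when about upright (1.3 to 1.8); tipped below 1.2 it falls by itself in 1 to 2 s and rests ajar, at about 0.06, on the sprung posts. From there 4 to 6 N straight down at its hole shuts it fully; let go, it rises again.
- lid_edge (a point): Middle of the free edge of the pink lid, at half its thickness. The lid is a plate 150 mm wide (along the hinge) and 10 mm thick, that reaches 150 mm from the hinge line; 0.25 kg.
- lid_hole (a point): Centre of the lid's hole at the lid's outer face (its upper face when shut), 128 mm from the hinge line, in the middle of the width. The hole is 13 mm across, right through the 10 mm lid, with a 2 mm chamfer.
- base_hole (a point): Mouth of the hole in the base's top, 13 mm across with a 2 mm chamfer, 34 mm deep, 58 mm to -y of the jig's centre. It lies right under the lid's hole when the lid is shut.
- holder: Black holder block for the pin, fixed, 45 x 45 x 45 mm, origin at the centre of its underside; one 13 mm hole 38 mm deep in the middle of its top, in which the pin stands upright.
- pin: Steel locking pin, loose, upright, about 0.09 kg, 74 mm long. Origin at the tip, z towards the handle: tapered 10 mm shaft from 0 to 34 mm, collar 28 mm in diameter from 34 to 40 mm, blue round handle 22 mm in diameter from 40 to 74 mm. In the holder the collar rests on the holder's top. With the lid shut and the collar on it, the tip is 24 mm below the base's top.
- pin_tip (a point): Tip (lower end) of the pin, on its axis.
- pin_grip (a point): Point on the pin's axis 62 mm above the tip (12 mm below the handle's top), where the handle is held from above.
- isolator: Grey isolator box, fixed, 90 (x) x 60 (y) x 50 mm, origin at the centre of its underside. On its top an orange dot at the +x end marks on, a white dot at the -x end marks off; the toggle swings between them along the box's x.
- toggle (a joint): Lean of the toggle, rad: +0.55 on (towards the orange dot, box +x; as it starts), -0.55 off (towards the white dot, box -x). An over-centre spring snaps it to either end; pushing the tip takes 1 to 2 N. It turns about the box's y axis, 45 mm above the box's underside.
- toggle_tip (a point): Centre of the toggle's red cross-bar, 65 mm from its pivot; the bar is 20 mm in diameter, 26 mm long along the box's y, on a 10 mm steel stem.
- gearmotor: Bystander: yellow gearmotor lying on the bench, 86 x 22 x 20 mm, origin at the centre of its underside. Leave it alone.
- screwdriver: Bystander: blue screwdriver lying on the bench, about 200 mm long along its x. Leave it alone.
- batteries: Bystander: pack of four batteries, 62 x 58 x 20 mm, origin at the centre of its underside. Leave it alone.

How it is judged:
By the outcome, as a careful person would: the job done as asked, in the order asked, and still so for the second after the job is handed in, while the arm keeps its last pose, push and grip.
It also fails if it takes over 64 s, if anything falls off the work surface, if the arm or the gripper's body presses on something with over 40 N, if the wrist force passes 120 N, or if a joint passes its speed limit or range.

## Working session

There is one attempt and no reset: what is moved stays moved. The work goes in short steps, Python scripts to look and compute and a tool call to move; the robot and the scene stay as the last step left them, time stands still between calls to the robot, and variables do not carry over. Pictures are saved under pics/ and viewed, and the job is handed in when it is done.

Besides the shell and the picture viewer there is one more tool, called after ">>>" as name([rows], argument=value, ...), one row to a line, values as JSON. apply_moves: Moves the arm, as the interface text tells. Its arguments: {"type":"object","properties":{"increments":{"type":"array","items":{"type":"object","properties":{"grip":{"type":"number"},"xyz":{"type":"array","items":{"type":"number"}},"rotation":{"type":"array","items":{"type":"number"}}}}},"squeeze":{"type":"number"}},"required":["increments"]}

```bash
ls; mkdir -p pics
python3 - <<'E'
from bench import r, viewer
import cv2,numpy as np,pickle
print(r.read_state())
for n in ["scene","top"]:
    d=viewer.camera(n); cv2.imwrite(f"pics/{n}0.png",d["img"]); pickle.dump(d,open(f"{n}0.pkl","wb"))
    print(n,{k:d[k] for k in d if k not in("img","range_z")})
E
```

```text
pics
{'time': 0.0, 'joint_positions': array([-1.21757706,  0.33286499, -0.06469261,  1.46094509,  0.02161083,
        1.34990711, -0.08848296]), 'joint_vel': array([-0.00224541, -0.00135969, -0.00032091, -0.00053262, -0.00120253,
        0.00094411,  0.00100407]), 'joint_torque': array([ 7.54075354e-04, -6.23247528e+01,  2.56955973e-02, -3.89894629e+01,
       -6.11316715e-02,  3.95148376e-02,  1.58785647e-04]), 'ee_pos': array([0.22926998, 0.58102044, 0.22975642]), 'eef_rot': array([ 8.26741457e-01,  5.62581597e-01, -5.67162714e-04,  4.34312947e-04]), 'ft_force': array([-0.07583989, -1.16186982, -0.55935145]), 'torque': array([-0.00679358, -0.03163028, -0.06859958]), 'width': 0.08701344451383798}
scene {'vertical_fov': 54.70469379301103, 'cx': 320.7778765481335, 'cy': 197.9538283535309, 'D': array([-0.05331989,  0.        ,  0.        ,  0.        ,  0.        ]), 'rvec': array([ 1.62943964,  1.82288139, -0.83375155]), 'tvec': array([ 0.12356138, -0.33308052,  1.28144274])}
top {'vertical_fov': 46.943050080923186, 'cx': 319.4590446927827, 'cy': 199.19002888643516, 'D': array([0.04185218, 0.        , 0.        , 0.        , 0.        ]), 'rvec': array([ 2.2118327 , -2.1760472 ,  0.04150122]), 'tvec': array([-0.03501128,  0.59703997,  1.21536969])}
```

View pics/scene0.png

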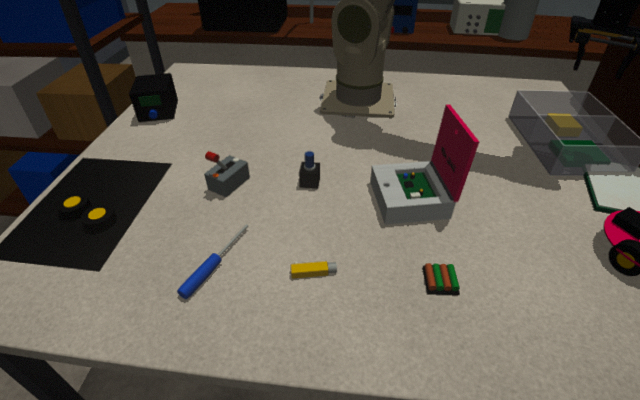

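View pics/top0.png

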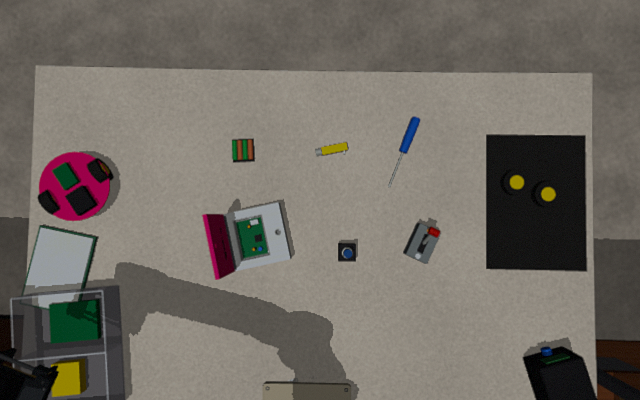

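The scene view shows the isolator at (228,175) with the red toggle at (213,156), the pin at (310,165) and the jig at (412,190) with its lid upright. In the top view the jig is at (262,238), the holder at (347,251) and the isolator at (423,241).

```bash
cat > h.py <<'E'
import numpy as np,cv2,pickle
def cam(d):
    f=200/np.tan(np.radians(d["vertical_fov"]/2))
    K=np.array([[f,0,d["cx"]],[0,f,d["cy"]],[0,0,1]])
    R=cv2.Rodrigues(np.array(d["rvec"]))[0]; return K,d["D"],R,np.array(d["tvec"])
def rays(d,uv):
    K,D,R,t=cam(d); n=cv2.undistortPoints(np.array(uv,float).reshape(-1,1,2),K,D).reshape(-1,2)
    c=np.c_[n,np.ones(len(n))]; return -R.T@t, c@R, c
def plane(d,uv,z):
    o,w,_=rays(d,uv); return o+w*((z-o[2])/w[:,2])[:,None]
def depthpts(d,uv):
    uv=np.array(uv).reshape(-1,2); o,w,_=rays(d,uv); z=d["range_z"][uv[:,1].astype(int),uv[:,0].astype(int)]
    return o+w*z[:,None]
def proj(d,P):
    K,D,R,t=cam(d); return cv2.projectPoints(np.array(P,float).reshape(-1,3),cv2.Rodrigues(R)[0],t,K,D)[0].reshape(-1,2)
def tri(d1,u1,d2,u2):
    o1,w1,_=rays(d1,[u1]);o2,w2,_=rays(d2,[u2]);a,b=w1[0]/np.linalg.norm(w1[0]),w2[0]/np.linalg.norm(w2[0])
    s=np.linalg.lstsq(np.c_[a,-b],o2-o1,rcond=None)[0]; p,q=o1+s[0]*a,o2+s[1]*b
    return (p+q)/2,np.linalg.norm(p-q)
E
python3 - <<'E'
from h import *
T=pickle.load(open("top0.pkl","rb"));S=pickle.load(open("scene0.pkl","rb"))
def crop(d,x,y,w,h,k): return cv2.resize(d["img"][y:y+h,x:x+w],None,fx=k,fy=k,interpolation=cv2.INTER_CUBIC)
cv2.imwrite("pics/t_jig.png",crop(T,195,190,110,95,7))
cv2.imwrite("pics/t_iso.png",crop(T,330,205,120,70,6))
cv2.imwrite("pics/s_iso.png",crop(S,195,135,135,70,5))
# clouds
v,u=np.mgrid[190:290,190:460]; uv=np.c_[u.ravel(),v.ravel()]
P=depthpts(T,uv); 
for n,(a,b,c,e),(z0,z1) in [("jigtop",(190,310,190,290),(.044,.056)),("lid",(190,310,190,290),(.08,.3)),("hold",(325,370,230,275),(.04,.05)),("collar",(325,370,230,275),(.048,.056)),("handle",(325,370,230,275),(.06,.1)),("iso",(390,460,205,275),(.04,.056)),("tog",(390,460,205,275),(.07,.2))]:
    m=(uv[:,0]>=a)&(uv[:,0]<b)&(uv[:,1]>=c)&(uv[:,1]<e)&(P[:,2]>z0)&(P[:,2]<z1); Q=P[m]
    if len(Q)<4: print(n,len(Q));continue
    rc=cv2.minAreaRect((Q[:,:2]*1000).astype(np.float32)); print(n,len(Q),Q.mean(0).round(4),"z",np.percentile(Q[:,2],[5,50,95]).round(4),rc, cv2.boxPoints(rc).round(1).tolist())
E
```

```text
jigtop 2181 [0.4988 0.129  0.0501] z [0.046  0.0501 0.0542] ((497.1029968261719, 135.59976196289062), (149.76205444335938, 146.38014221191406), 13.208191871643066) [[407.5, 189.6999969482422], [440.8999938964844, 47.20000076293945], [586.7000122070312, 81.5], [553.2999877929688, 224.0]]
lid 1155 [0.4797 0.2111 0.1572] z [0.0883 0.1636 0.2011] ((478.8236999511719, 213.7875213623047), (149.23989868164062, 16.29160499572754), 13.100764274597168) [[404.29998779296875, 204.8000030517578], [408.0, 188.89999389648438], [553.2999877929688, 222.8000030517578], [549.7000122070312, 238.60000610351562]]
hold 230 [ 0.4592 -0.0978  0.0451] z [0.0414 0.0451 0.0485] ((459.4134826660156, -97.78176879882812), (44.28184509277344, 44.14529800415039), 0.7778515219688416) [[437.0, -76.0], [437.6000061035156, -120.19999694824219], [481.8999938964844, -119.5999984741211], [481.29998779296875, -75.4000015258789]]
collar 42 [ 0.4637 -0.0981  0.0507] z [0.048  0.0503 0.0547] ((460.4921875, -99.20755004882812), (42.37290573120117, 40.482059478759766), 6.520657539367676) [[437.1000061035156, -81.5], [441.7000122
[... 293 characters left out ...]
4, -106.9000015258789], [470.20001220703125, -107.0], [470.20001220703125, -87.5], [450.8999938964844, -87.5]]
iso 702 [ 0.4834 -0.2883  0.0505] z [0.0462 0.0507 0.0544] ((487.0205383300781, -292.93109130859375), (60.578819274902344, 89.84974670410156), 65.78240966796875) [[433.6000061035156, -302.1000061035156], [515.5999755859375, -339.0], [540.4000244140625, -283.70001220703125], [458.5, -246.89999389648438]]
tog 118 [ 0.5142 -0.304   0.1013] z [0.074  0.1071 0.1118] ((511.1573486328125, -303.1328125), (25.84097671508789, 33.18549346923828), 62.20512390136719) [[490.5, -306.79998779296875], [519.7999877929688, -322.29998779296875], [531.9000244140625, -299.3999938964844], [502.5, -284.0]]
```

View pics/t_jig.png

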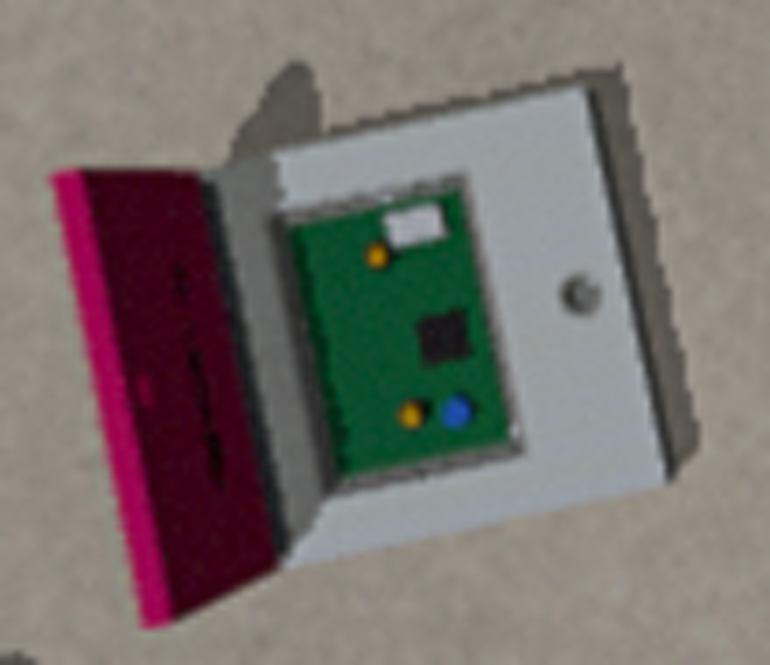

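View pics/t_iso.png

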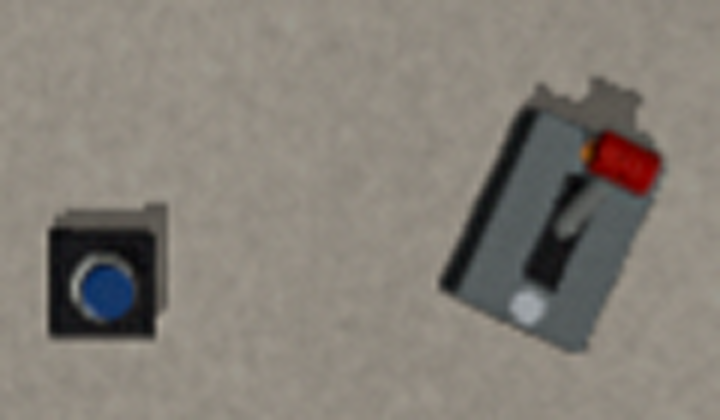

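View pics/s_iso.png

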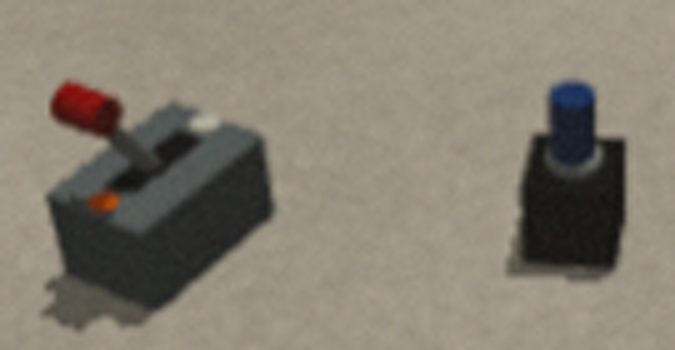

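The zoomed views show the isolator's white dot at lower left and the orange dot under the red bar. The base hole is at about top pixel (277.9,232.1), and the lid leans slightly past upright.

```bash
cat >> h.py <<'E'
from scipy.spatial.transform import Rotation as Ro
def go(st,target,yaw=None):
    """shift in tool mm & rotvec deg to reach target [m] with tool x yaw (deg), pointing down"""
    R0=Ro.from_quat(st["eef_rot"]); d=R0.inv().apply(np.array(target)-st["ee_pos"])*1000
    if yaw is None: return d.round(1)
    y=np.radians(yaw); X=np.array([np.cos(y),np.sin(y),0]);Z=np.array([0,0,-1.]);Y=np.cross(Z,X)
    rv=(R0.inv()*Ro.from_matrix(np.c_[X,Y,Z])).as_rotvec(degrees=True)
    return d.round(1),rv.round(2)
E
python3 - <<'E'
from h import *
from bench import r
T=pickle.load(open("top0.pkl","rb"));S=pickle.load(open("scene0.pkl","rb"))
print("hole",plane(T,[(277.9,232.1)],.05))
# handle blue both views
def blob(d,lo,hi,box):
    h=cv2.cvtColor(d["img"],cv2.COLOR_BGR2HSV); m=cv2.inRange(h,lo,hi); x0,y0,x1,y1=box; k=np.zeros_like(m);k[y0:y1,x0:x1]=m[y0:y1,x0:x1]
    v,u=np.nonzero(k); return u,v
u,v=blob(T,(105,100,40),(125,255,255),(335,235,360,265)); print("blue top",len(u),u.mean(),v.mean(),plane(T,[(u.mean(),v.mean())],.085))
u,v=blob(S,(105,100,30),(125,255,255),(298,145,322,175)); print("blue scene",len(u),u.mean(),v.mean(), u.min(),u.max(),v.min(),v.max())
print(proj(S,[[.460,-.0978,.085],[.460,-.0978,.068]]), proj(T,[[.460,-.0978,.085]]))
Lh=np.array([.4806,.2054,.05]);yj=np.array([-.229,.973,0])
v,uu=np.mgrid[190:290,195:260];P=depthpts(T,np.c_[uu.ravel(),v.ravel()]);P=P[P[:,2]>.08]
s=(P-Lh)@yj; print("lid s vs z",[(z,np.percentile(s[abs(P[:,2]-z)<.006],[5,50,95]).round(4)) for z in (.1,.13,.16,.18,.198)],P[:,2].max())
st=r.read_state(); 
print(go(st,[.5,.2,.33]));print(go(st,[.565,-.328,.3],))
E
```

```text
hole [[0.50909756 0.08027624 0.05      ]]
blue top 62 347.5806451612903 253.25806451612902 [[ 0.46025677 -0.09832297  0.085     ]]
blue scene 72 309.1388888888889 157.76388888888889 305 313 152 166
[[309.60874219 152.51911341]
 [309.76247354 158.58258784]] [[347.36969006 253.35774409]]
lid s vs z [(0.1, array([0.001 , 0.0022, 0.003 ])), (0.13, array([0.0025, 0.0033, 0.0043])), (0.16, array([0.0036, 0.0045, 0.0054])), (0.18, array([0.0044, 0.0054, 0.0063])), (0.198, array([0.0056, 0.0101, 0.0155]))] 1.2413359205707328
[-255.3  391.7  -99.8]
[-722.6  645.9  -69.2]
```

>>> apply_moves([
  {"grip": 255, "xyz": [0, 60, -60]},
  {"grip": 255, "xyz": [-50, 150, -100]},
  {"grip": 255, "xyz": [-90, 200, -100]},
  {"grip": 255, "xyz": [-130, 250, -100]},
  {"grip": 255, "xyz": [-170, 300, -100]},
], squeeze=30)

```text
$.increments[0]: bad value
```

Run:
```python
from h import *
from bench import r
st=r.read_state();print(st["time"],st["ee_pos"],st["width"],st["joint_positions"]);print(go(st,[.56,-.05,.3],66));print(go(st,[.565,-.328,.25],66))
```

```text
0.1 [0.2292275  0.58108939 0.2298312 ] 0.08710627495098383 [-1.21763553  0.33281581 -0.06472397  1.4608529   0.02159194  1.3498873
 -0.08847414]
(array([-465.8,  539.3,  -69.6]), array([0.  , 0.07, 2.47]))
(array([-722.5,  645.9,  -19.2]), array([0.  , 0.07, 2.47]))
```

>>> apply_moves([
  {"grip": 255, "xyz": [0, 60, -60], "rotation": [0, 0, 0]},
  {"grip": 255, "xyz": [-50, 150, -100], "rotation": [0, 0, 0]},
  {"grip": 255, "xyz": [-90, 200, -100], "rotation": [0, 0, 0]},
  {"grip": 255, "xyz": [-130, 250, -100], "rotation": [0, 0, 0]},
  {"grip": 255, "xyz": [-170, 300, -100], "rotation": [0, 0, 2]},
], squeeze=30)

```text
time: 0.72
ee_pos: [0.4125, 0.3674, 0.3264]
eef_rot: [0.837, 0.548, -0.0, 0.0]
ft_force: [1.5, -0.1, 0.2]
width: 0.045
```

Run:
```python
from h import *
from bench import r
st=r.read_state();print(st["time"],st["ee_pos"],st["width"],st["joint_positions"]);print(go(st,[.56,-.05,.3],66));print(go(st,[.565,-.328,.25],66))
```

```text
0.725 [0.41252063 0.36740518 0.32640313] 0.04504922925721271 [-0.8961989   0.1353747   0.09632333  1.50286387 -0.0125404   1.50493955
  0.35950422]
(array([-323.6,  302.1,   26.8]), array([0.01, 0.06, 0.43]))
(array([-576.3,  417.8,   77.1]), array([0.01, 0.06, 0.43]))
```

>>> apply_moves([
  {"grip": 255, "xyz": [-45, 42, 0], "rotation": [0, 0, 0]},
  {"grip": 255, "xyz": [-90, 84, 0], "rotation": [0, 0, 0]},
  {"grip": 255, "xyz": [-135, 126, 0], "rotation": [0, 0, 0]},
  {"grip": 255, "xyz": [-180, 168, 0], "rotation": [0, 0, 0]},
  {"grip": 255, "xyz": [-225, 210, 0], "rotation": [0, 0, 0]},
])

```text
time: 1.35
ee_pos: [0.5152, 0.0752, 0.3266]
eef_rot: [0.837, 0.548, -0.0, 0.0]
ft_force: [0.8, 0.5, 0.4]
width: 0.0019
```

Run:
```python
from h import *
from bench import r
st=r.read_state();print(st["time"],st["ee_pos"],st["width"],st["joint_positions"]);print(go(st,[.565,-.328,.25],66))
```

```text
1.35 [0.51519395 0.0752151  0.32656358] 0.0018730817547209777 [-0.57361271  0.05535613  0.35898261  1.59276568 -0.01877134  1.49758401
  0.94579234]
(array([-349.6,  206.8,   76.9]), array([-0.  ,  0.05,  0.44]))
```

>>> apply_moves([
  {"grip": 255, "xyz": [-50, 35, 0], "rotation": [0, 0, 0]},
  {"grip": 255, "xyz": [-105, 70, 0], "rotation": [0, 0, 0]},
  {"grip": 255, "xyz": [-160, 105, 0], "rotation": [0, 0, 0]},
  {"grip": 255, "xyz": [-215, 140, 20], "rotation": [0, 0, 0]},
  {"grip": 255, "xyz": [-265, 175, 40], "rotation": [0, 0, 0]},
])

```text
time: 1.98
ee_pos: [0.5674, -0.2273, 0.2905]
eef_rot: [0.836, 0.548, -0.0, 0.0]
ft_force: [0.9, 0.7, -0.2]
width: 0.0006
```

Run:
```python
from h import *
from bench import r
st=r.read_state();print(st["time"],st["ee_pos"],st["width"],st["joint_positions"]);print(go(st,[.565,-.328,.25],66));print(go(st,[.565,-.328,.096],66))
```

```text
1.975 [ 0.56743164 -0.22727681  0.29048566] 0.0005878093117733409 [-0.17167292  0.30455543  0.61287682  1.43508024 -0.1739902   1.45588289
  1.59924962]
(array([-93.3,  38. ,  40.6]), array([0.04, 0.03, 0.46]))
(array([-93.2,  37.9, 194.6]), array([0.04, 0.03, 0.46]))
```

>>> apply_moves([
  {"grip": 255, "xyz": [-45, 20, 20], "rotation": [0, 0, 0]},
  {"grip": 255, "xyz": [-93, 38, 50], "rotation": [0, 0, 0]},
  {"grip": 255, "xyz": [-93, 38, 100], "rotation": [0, 0, 0]},
  {"grip": 255, "xyz": [-93, 38, 150], "rotation": [0, 0, 0]},
  {"grip": 255, "xyz": [-93, 38, 194], "rotation": [0, 0, 0]},
])

```text
time: 2.6
ee_pos: [0.5646, -0.3275, 0.0942]
eef_rot: [0.836, 0.548, -0.0, -0.0]
ft_force: [0.3, 0.6, 0.2]
width: 0.0004
```

Run:
```python
from h import *
from bench import r,viewer
d=viewer.camera("scene");cv2.imwrite("pics/s1.png",cv2.resize(d["img"][60:260,140:400],None,fx=3,fy=3))
st=r.read_state();print(st["time"],st["ee_pos"],st["width"],st["ft_force"]);
c=np.array([.487,-.293,.096]);bx=np.array([.912,-.41,0])
for k in (.085,.04,.0,-.01):print(k,go(st,c+k*bx,66))
```

```text
2.65 [ 0.56205229 -0.32570815  0.0882413 ] 0.0006208296719415141 [-2.74860551  1.72238982 -5.80163145]
0.085 (array([-1. ,  3.1, -7.8]), array([-0.48,  0.03,  0.47]))
0.04 (array([ -0.4, -41.9,  -7.4]), array([-0.48,  0.03,  0.47]))
0.0 (array([  0. , -81.9,  -7.1]), array([-0.48,  0.03,  0.47]))
-0.01 (array([  0.1, -91.9,  -7. ]), array([-0.48,  0.03,  0.47]))
```

View pics/s1.png

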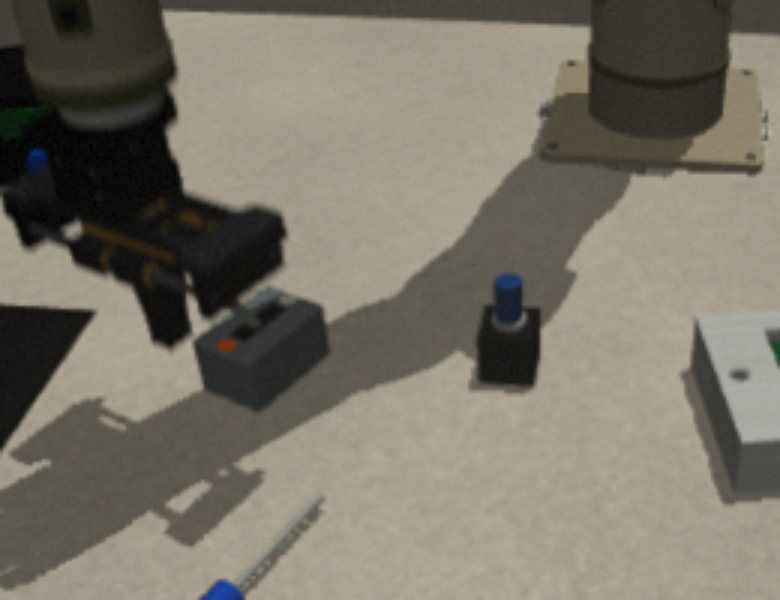

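The isolator is at (262,348) in this crop and the shut fingers hang at (165,315), on the orange-dot side. The body hides the toggle, so I push it now.

>>> apply_moves([
  {"grip": 255, "xyz": [0, -20, -7], "rotation": [0, 0, 0]},
  {"grip": 255, "xyz": [0, -35, -7], "rotation": [0, 0, 0]},
  {"grip": 255, "xyz": [0, -50, -7], "rotation": [0, 0, 0]},
  {"grip": 255, "xyz": [0, -65, -7], "rotation": [0, 0, 0]},
  {"grip": 255, "xyz": [0, -80, -7], "rotation": [0, 0, 0]},
])

```text
time: 3.28
ee_pos: [0.4893, -0.2939, 0.0972]
eef_rot: [0.836, 0.548, -0.002, -0.003]
ft_force: [2.0, -1.4, -0.5]
width: 0.0002
```

Run:
```python
from h import *
from bench import r,viewer
d=viewer.camera("scene");cv2.imwrite("pics/s2.png",cv2.resize(d["img"][60:260,140:400],None,fx=3,fy=3))
st=r.read_state();print(st["time"],st["ee_pos"],st["width"],st["ft_force"]);
c=np.array([.487,-.293,.096]);bx=np.array([.912,-.41,0])
for k in (.085,.04,.0,-.01):print(k,go(st,c+k*bx,66))
```

```text
3.325 [ 0.4873727  -0.29342791  0.09683984] 0.000576907601937208 [-1.08422284 -1.32213361 -0.20400591]
0.085 (array([-0.7, 84.5,  0.1]), array([-0.48, -0.01,  0.44]))
0.04 (array([-0.2, 39.5,  0.5]), array([-0.48, -0.01,  0.44]))
0.0 (array([ 0.2, -0.5,  0.8]), array([-0.48, -0.01,  0.44]))
-0.01 (array([  0.4, -10.5,   0.9]), array([-0.48, -0.01,  0.44]))
```

View pics/s2.png

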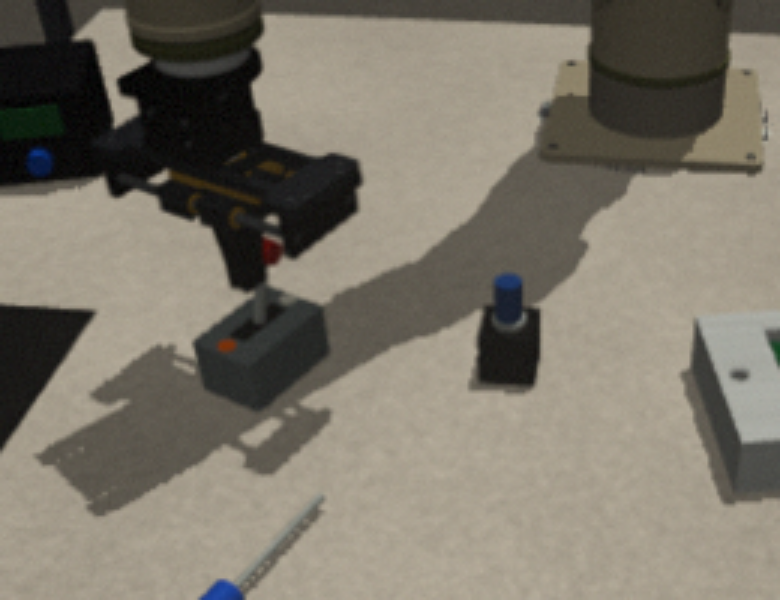

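The crop shows the red bar now on the white-dot side of the finger at (272,250). I push a little further to be sure, then retreat and check.

>>> apply_moves([
  {"grip": 255, "xyz": [0, -10, 0], "rotation": [0, 0, 0]},
  {"grip": 255, "xyz": [0, 5, 0], "rotation": [0, 0, 0]},
  {"grip": 255, "xyz": [0, 20, -40], "rotation": [0, 0, 0]},
  {"grip": 255, "xyz": [0, 20, -95], "rotation": [0, 0, -8]},
  {"grip": 255, "xyz": [0, 20, -150], "rotation": [0, 0, -16]},
])

```text
time: 3.95
ee_pos: [0.5064, -0.302, 0.2485]
eef_rot: [0.751, 0.66, -0.002, -0.004]
ft_force: [0.8, 0.3, -1.1]
width: 0.0001
```

Run:
```python
from h import *
from bench import r,viewer
d=viewer.camera("scene");cv2.imwrite("pics/s3.png",cv2.resize(d["img"][60:260,140:400],None,fx=3,fy=3))
st=r.read_state();print(st["time"],st["ee_pos"],st["width"],st["ft_force"]);
print(go(st,[.5,0,.33],13.2),go(st,[.4646,.2735,.33],13.2))
```

```text
4.0 [ 0.50852846 -0.30377369  0.25632705] 0.0005407335071881229 [ 1.10380377 -0.79531331  6.39502023]
(array([300.5, -45.1, -73.8]), array([ 4.000e-02, -1.000e-02,  6.986e+01])) (array([ 567.7, -113.3,  -73.9]), array([ 4.000e-02, -1.000e-02,  6.986e+01]))
```

View pics/s3.png

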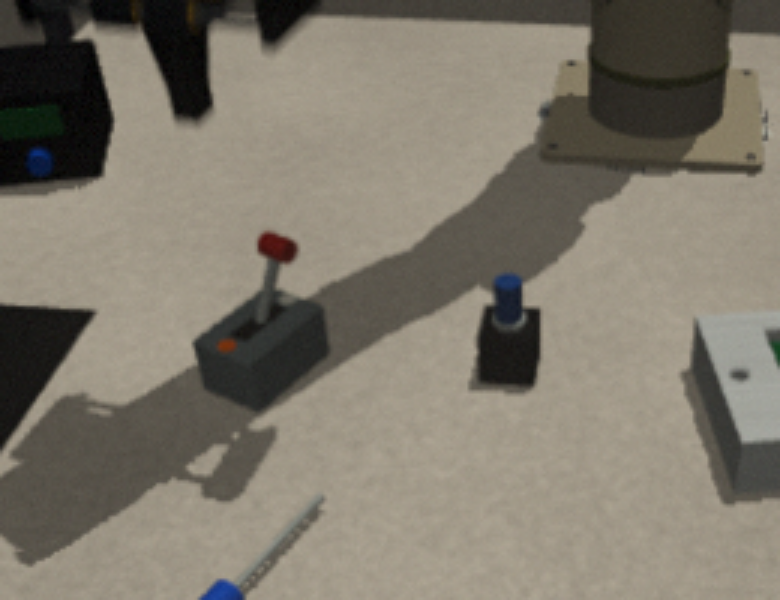

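The toggle now leans to the white-dot side, with the red bar at (277,247) in the crop. Next I travel to behind the lid.

>>> apply_moves([
  {"grip": 255, "xyz": [50, -8, -40], "rotation": [0, 0, 8]},
  {"grip": 255, "xyz": [100, -16, -74], "rotation": [0, 0, 16]},
  {"grip": 255, "xyz": [155, -24, -74], "rotation": [0, 0, 24]},
  {"grip": 255, "xyz": [210, -32, -74], "rotation": [0, 0, 32]},
  {"grip": 255, "xyz": [265, -40, -74], "rotation": [0, 0, 40]},
])

```text
time: 4.62
ee_pos: [0.5003, -0.0341, 0.3305]
eef_rot: [0.931, 0.365, 0.0, 0.0]
ft_force: [0.9, 0.5, 0.4]
width: 0.0002
```

Run:
```python
from h import *
from bench import r
st=r.read_state();print(st["time"],st["ee_pos"],st["joint_positions"]);
print(go(st,[.4646,.2735,.33],13.2)); S=pickle.load(open("scene0.pkl","rb"));print((proj(S,[.456,-.279,.1004])-[140,60])*3)
```

```text
4.625 [ 0.50032687 -0.03414591  0.33053866] [-4.68837332e-01  1.99375295e-03  4.50811939e-01  1.63516994e+00
 -7.30058892e-04  1.50352005e+00  7.28275166e-01]
(array([ 182.6, -250.1,    0.5]), array([ 0.04, -0.05, 29.56]))
[[278.09585831 244.14971791]]
```

>>> apply_moves([
  {"grip": 255, "xyz": [32, -45, 0], "rotation": [0, 0, 8]},
  {"grip": 255, "xyz": [65, -88, 0], "rotation": [0, 0, 16]},
  {"grip": 255, "xyz": [97, -132, 0], "rotation": [0, 0, 24]},
  {"grip": 255, "xyz": [130, -178, 0], "rotation": [0, 0, 29]},
  {"grip": 255, "xyz": [162, -222, 0], "rotation": [0, 0, 29]},
])

```text
time: 5.25
ee_pos: [0.468, 0.2404, 0.3306]
eef_rot: [0.993, 0.119, 0.001, 0.0]
ft_force: [0.3, -0.2, 0.1]
width: 0.0002
```

Run:
```python
from h import *
from bench import r
st=r.read_state();print(st["time"],st["ee_pos"],st["joint_positions"]);
print(go(st,[.4646,.2735,.33],13.2),go(st,[.4646,.2735,.16],13.2))
```

```text
5.25 [0.46800551 0.2403812  0.33060946] [-0.73699487  0.07083286  0.18672703  1.56551139 -0.01239566  1.50542877
 -0.31186809]
(array([  4.5, -33. ,   0.6]), array([ 0.02, -0.07,  0.44])) (array([  4.3, -33.1, 170.6]), array([ 0.02, -0.07,  0.44]))
```

>>> apply_moves([
  {"grip": 255, "xyz": [4, -33, 0], "rotation": [0, 0, 0]},
  {"grip": 255, "xyz": [4, -36, 45], "rotation": [0, 0, 0]},
  {"grip": 255, "xyz": [4, -36, 95], "rotation": [0, 0, 0]},
  {"grip": 255, "xyz": [4, -36, 145], "rotation": [0, 0, 0]},
  {"grip": 255, "xyz": [4, -36, 168], "rotation": [0, 0, 0]},
])

```text
time: 5.88
ee_pos: [0.4624, 0.2752, 0.1597]
eef_rot: [0.993, 0.118, -0.001, 0.001]
ft_force: [0.3, -0.4, 0.6]
width: 0.0004
```

Run:
```python
from h import *
from bench import r
st=r.read_state();print(st["time"],st["ee_pos"],st["ft_force"]);
Lh=np.array([.4806,.2054,0]);yj=np.array([-.229,.973,0])
for s in (.07,.02,-.04): print(go(st,Lh+s*yj+[0,0,.162],13.2))
```

```text
5.875 [0.46238946 0.27516176 0.15970615] [ 0.31134007 -0.39356493  0.63654508]
(array([ 1.7,  2.1, -2.3]), array([0.13, 0.13, 0.39]))
(array([ 1.4, 52.1, -2.2]), array([0.13, 0.13, 0.39]))
(array([  1.1, 112.1,  -2. ]), array([0.13, 0.13, 0.39]))
```

>>> apply_moves([
  {"grip": 255, "xyz": [0, 35, -2], "rotation": [0, 0, 0]},
  {"grip": 255, "xyz": [0, 50, -2], "rotation": [0, 0, 0]},
  {"grip": 255, "xyz": [0, 62, -2], "rotation": [0, 0, 0]},
  {"grip": 255, "xyz": [0, 74, -2], "rotation": [0, 0, 0]},
  {"grip": 255, "xyz": [0, 86, -2], "rotation": [0, 0, 0]},
])

```text
time: 6.5
ee_pos: [0.4828, 0.1915, 0.1622]
eef_rot: [0.993, 0.119, -0.001, 0.001]
ft_force: [-0.3, 0.2, -0.5]
width: 0.0002
```

Run:
```python
from h import *
from bench import r,viewer
st=r.read_state();print(st["time"],st["ee_pos"],st["ft_force"]);
d=viewer.camera("scene");cv2.imwrite("pics/s4.png",cv2.resize(d["img"][40:240,300:560],None,fx=3,fy=3))
Lh=np.array([.4806,.2054,0]);yj=np.array([-.229,.973,0])
for s in (-.04,): print(go(st,Lh+s*yj+[0,0,.162],13.2))
```

```text
6.5 [0.48282921 0.19146107 0.16215482] [-0.30640377  0.22744885 -0.50130535]
(array([ 0.8, 25.9,  0.2]), array([0.11, 0.09, 0.43]))
```

View pics/s4.png

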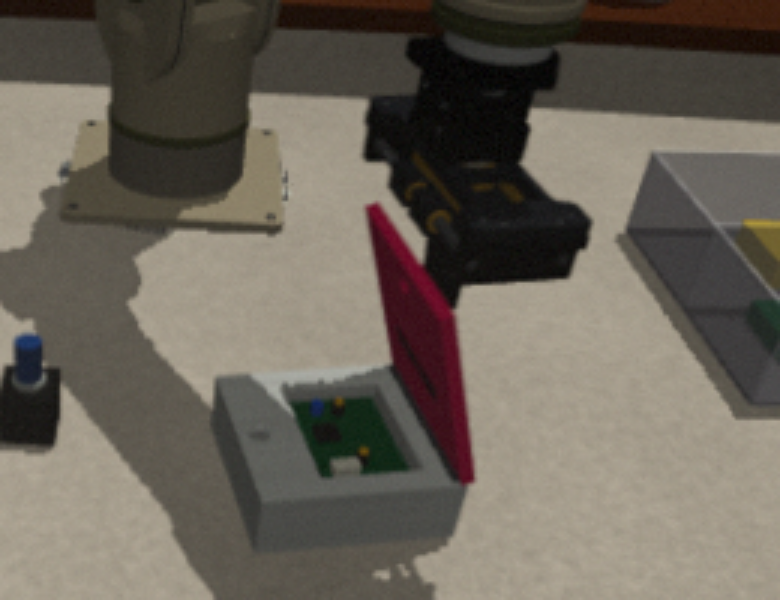

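The finger is pushing the lid, which now leans towards the board. I continue past the tipping point.

>>> apply_moves([
  {"grip": 255, "xyz": [0, 10, 0], "rotation": [0, 0, 0]},
  {"grip": 255, "xyz": [0, 20, 0], "rotation": [0, 0, 0]},
  {"grip": 255, "xyz": [0, 30, 0], "rotation": [0, 0, 0]},
  {"grip": 255, "xyz": [0, 36, 0], "rotation": [0, 0, 0]},
  {"grip": 255, "xyz": [0, 36, -30], "rotation": [0, 0, 0]},
])

```text
time: 7.18
ee_pos: [0.4908, 0.1533, 0.1908]
eef_rot: [0.993, 0.117, -0.003, 0.002]
ft_force: [0.0, 0.1, -0.4]
width: 0.0005
```

>>> apply_moves([
  {"grip": 200, "xyz": [0, 0, -30], "rotation": [0, 0, 0]},
  {"grip": 150, "xyz": [0, 0, -60], "rotation": [0, 0, 0]},
  {"grip": 100, "xyz": [0, 50, -80], "rotation": [0, 0, 0]},
  {"grip": 100, "xyz": [0, 100, -80], "rotation": [0, 0, 0]},
  {"grip": 100, "xyz": [0, 150, -80], "rotation": [0, 0, 0]},
])

```text
time: 7.8
ee_pos: [0.5264, 0.0063, 0.2718]
eef_rot: [0.993, 0.118, -0.002, 0.002]
ft_force: [-0.1, 0.5, -0.2]
width: 0.0425
```

Run:
```python
from h import *
from bench import r,viewer
d=viewer.camera("scene");cv2.imwrite("pics/s5.png",cv2.resize(d["img"][40:240,300:560],None,fx=3,fy=3))
st=r.read_state();print(st["time"],st["ee_pos"],st["ft_force"],st["width"]);
print(go(st,[.460,-.098,.25],13.2),go(st,[.460,-.098,.062],13.2))
```

```text
7.85 [ 0.52702508 -0.00155032  0.27184612] [-1.25963617 -6.92060592 -1.0252672 ] 0.0468384369294448
(array([-86.9,  78.7,  22.8]), array([ 0.41,  0.29, -0.17])) (array([-86. ,  77.4, 210.8]), array([ 0.41,  0.29, -0.17]))
```

View pics/s5.png

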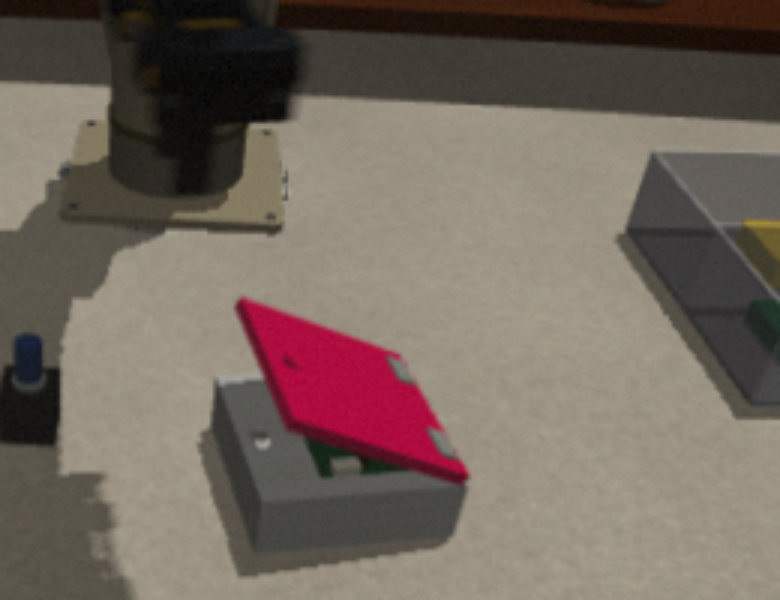

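The lid is falling on its own, with its edge at (265,365) in the crop. I move above the pin meanwhile.

>>> apply_moves([
  {"grip": 100, "xyz": [-40, 40, 10], "rotation": [0, 0, 0]},
  {"grip": 100, "xyz": [-87, 79, 22], "rotation": [0, 0, 0]},
  {"grip": 100, "xyz": [-87, 79, 60], "rotation": [0, 0, 0]},
  {"grip": 100, "xyz": [-87, 79, 105], "rotation": [0, 0, 0]},
  {"grip": 100, "xyz": [-87, 78, 130], "rotation": [0, 0, 0]},
])

```text
time: 8.48
ee_pos: [0.4584, -0.0982, 0.141]
eef_rot: [0.994, 0.113, -0.003, 0.004]
ft_force: [0.8, -0.4, 0.8]
width: 0.0526
```

Run:
```python
from h import *
from bench import r,viewer
d=viewer.camera("wrist");cv2.imwrite("pics/w6.png",d["img"]);pickle.dump(d,open("w6.pkl","wb"))
h=cv2.cvtColor(d["img"],cv2.COLOR_BGR2HSV);m=cv2.inRange(h,(105,100,40),(125,255,255));n,l,s,c=cv2.connectedComponentsWithStats(m);print([(s[i],c[i].round(1)) for i in range(1,n) if s[i][4]>80])
d2=viewer.camera("scene");cv2.imwrite("pics/s6.png",cv2.resize(d2["img"][60:260,240:500],None,fx=3,fy=3));pickle.dump(d2,open("s6.pkl","wb"))
st=r.read_state();print(st["time"],st["ee_pos"],st["ft_force"],st["width"]);
print(go(st,[.460,-.098,.062],13.2)); print(proj(d,[[.460,-.098,.085],[.47,-.098,.085],[.46,-.088,.085]]))
```

```text
[(array([ 304,  201,   33,   41, 1065], dtype=int32), array([319.7, 221.7]))]
8.575 [ 0.45767045 -0.09800376  0.14059135] [-0.28619936 -0.65959462  0.46822249] 0.0530475086720651
(array([ 3. ,  0. , 78.6]), array([ 0.36,  0.55, -0.16]))
[[321.76557561 228.39816476]
 [336.62856322 231.68552452]
 [325.29426254 214.09737554]]
```

View pics/w6.png

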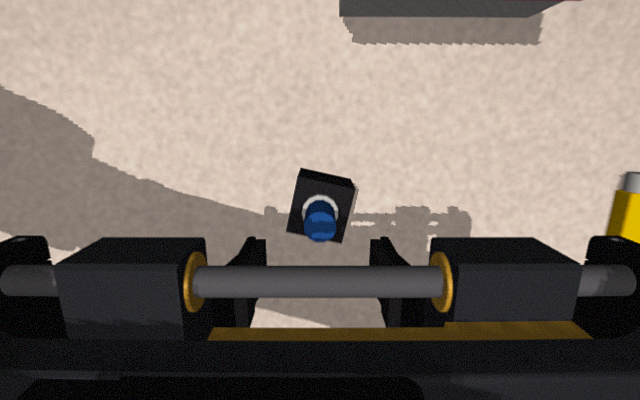

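View pics/s6.png

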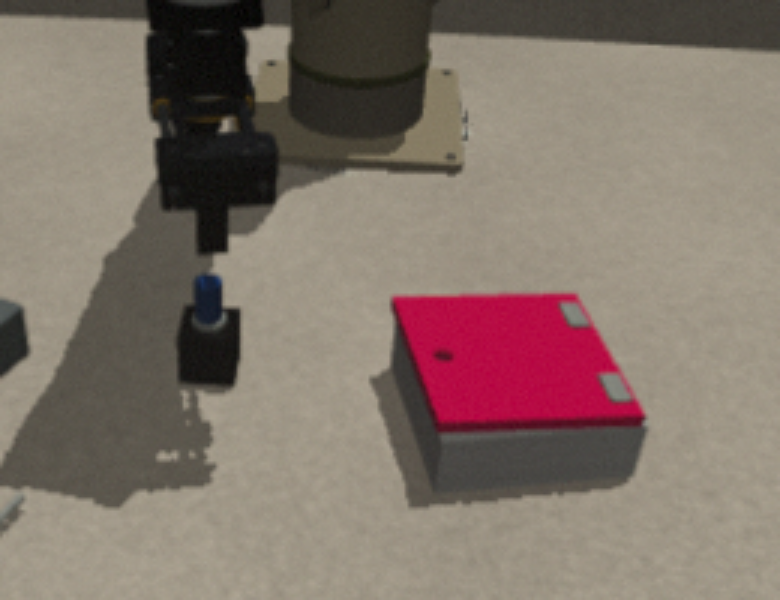

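The lid lies ajar on the board, with its hole at (444,356) in the scene crop. In the wrist view the pin's handle top is at (320,226), centred between the jaws, within 1 mm of what I expected. I descend and grasp.

>>> apply_moves([
  {"grip": 100, "xyz": [3, 0, 25], "rotation": [0.4, 0.6, 0]},
  {"grip": 100, "xyz": [3, 0, 50], "rotation": [0.4, 0.6, 0]},
  {"grip": 100, "xyz": [3, 0, 70], "rotation": [0.4, 0.6, 0]},
  {"grip": 100, "xyz": [3, 0, 78], "rotation": [0.4, 0.6, 0]},
  {"grip": 100, "xyz": [3, 0, 78], "rotation": [0.4, 0.6, 0]},
])

```text
time: 9.2
ee_pos: [0.4604, -0.098, 0.0632]
eef_rot: [0.994, 0.114, 0.001, -0.0]
ft_force: [-0.3, -0.6, -0.2]
width: 0.0529
```

Run:
```python
from h import *
from bench import r,viewer
st=r.read_state();print(st["time"],st["ee_pos"],st["ft_force"],st["width"]);
print(go(st,[.460,-.098,.062],13.2))
```

```text
9.2 [ 0.46035639 -0.09797397  0.06315121] [-0.32169458 -0.56046101 -0.20571564] 0.05285725465760463
(array([-0.4, -0.1,  1.2]), array([-0.03, -0.07, -0.15]))
```

>>> apply_moves([
  {"grip": 140, "xyz": [0, 0, 1], "rotation": [0, 0, 0]},
  {"grip": 255, "xyz": [0, 0, 1], "rotation": [0, 0, 0]},
  {"grip": 255, "xyz": [0, 0, 1], "rotation": [0, 0, 0]},
  {"grip": 255, "xyz": [0, 0, 1], "rotation": [0, 0, 0]},
  {"grip": 255, "xyz": [0, 0, 1], "rotation": [0, 0, 0]},
], squeeze=45)

```text
time: 9.82
ee_pos: [0.4604, -0.098, 0.0623]
eef_rot: [0.994, 0.114, 0.001, -0.0]
ft_force: [-0.9, 0.3, 2.5]
width: 0.0208
```

Run:
```python
from h import *
from bench import r,viewer
st=r.read_state();print(st["time"],st["ee_pos"],st["ft_force"],st["width"],st["torque"]);
print(go(st,[.460,-.098,.062],13.2))
```

```text
9.825 [ 0.46043655 -0.09797807  0.06230662] [-0.88531171  0.26669611  2.54167978] 0.020837904166424514 [-0.08852875  0.23504842 -0.04607108]
(array([-0.4, -0.1,  0.3]), array([-0.03, -0.08, -0.16]))
```

>>> apply_moves([
  {"grip": 255, "xyz": [0, 0, -10], "rotation": [0, 0, 0]},
  {"grip": 255, "xyz": [0, 0, -30], "rotation": [0, 0, 0]},
  {"grip": 255, "xyz": [0, 0, -60], "rotation": [0, 0, 0]},
  {"grip": 255, "xyz": [0, 0, -85], "rotation": [0, 0, 0]},
  {"grip": 255, "xyz": [0, 0, -95], "rotation": [0, 0, 0]},
])

```text
time: 10.45
ee_pos: [0.4609, -0.0981, 0.159]
eef_rot: [0.994, 0.114, 0.002, -0.0]
ft_force: [0.7, -0.3, -0.2]
width: 0.0212
```

Run:
```python
from h import *
from bench import r,viewer
st=r.read_state();print(st["time"],st["ee_pos"],st["ft_force"],st["width"]);
d=viewer.camera("scene");cv2.imwrite("pics/s7.png",cv2.resize(d["img"][80:230,260:460],None,fx=4,fy=4,interpolation=cv2.INTER_CUBIC));pickle.dump(d,open("s7.pkl","wb"))
t=viewer.camera("top");cv2.imwrite("pics/t7.png",cv2.resize(t["img"][180:290,190:390],None,fx=4,fy=4,interpolation=cv2.INTER_CUBIC));pickle.dump(t,open("t7.pkl","wb"))
# lid hole dark blob inside pink
for n,c,b in (("s",d,(370,150,460,210)),("t",t,(200,195,310,285))):
    h=cv2.cvtColor(c["img"],cv2.COLOR_BGR2HSV);p=cv2.inRange(h,(155,120,60),(180,255,255));k=np.zeros_like(p);x0,y0,x1,y1=b;k[y0:y1,x0:x1]=p[y0:y1,x0:x1]
    cs,hi=cv2.findContours(k,cv2.RETR_CCOMP,cv2.CHAIN_APPROX_NONE)
    for q,hh in zip(cs,hi[0]):
        if cv2.contourArea(q)>5: 
            m=cv2.moments(q);print(n,hh[3],cv2.contourArea(q),m["m10"]/m["m00"],m["m01"]/m["m00"],cv2.minAreaRect(q))
print(go(st,[.5095,.0805,.161],13.2))
```

```text
10.45 [ 0.46093672 -0.09814525  0.15895646] [ 0.69003909 -0.26556221 -0.22561853] 0.021174134643843136
s -1 2749.5 409.07213432745345 180.81784566890948 ((412.5010986328125, 180.03330993652344), (45.341487884521484, 81.82123565673828), 88.09085083007812)
t -1 3352.0 256.41527446300717 236.14170644391407 ((256.309326171875, 236.10104370117188), (58.960838317871094, 59.13870620727539), 78.02386474609375)
t 0 98.0 235.8112244897959 258.5952380952381 ((235.74998474121094, 258.7499694824219), (13.924245834350586, 8.629110336303711), 78.69007110595703)
t 0 21.0 276.76984126984127 231.63492063492063 ((277.0000305175781, 231.50003051757812), (4.949747085571289, 4.949747562408447), 45.0)
t 0 96.0 228.58854166666666 224.03645833333334 ((228.61538696289062, 224.07693481445312), (14.120361328125, 8.236878395080566), 78.69007110595703)
(array([  87.6, -163.1,   -1.7]), array([-0.01, -0.21, -0.16]))
```

View pics/s7.png

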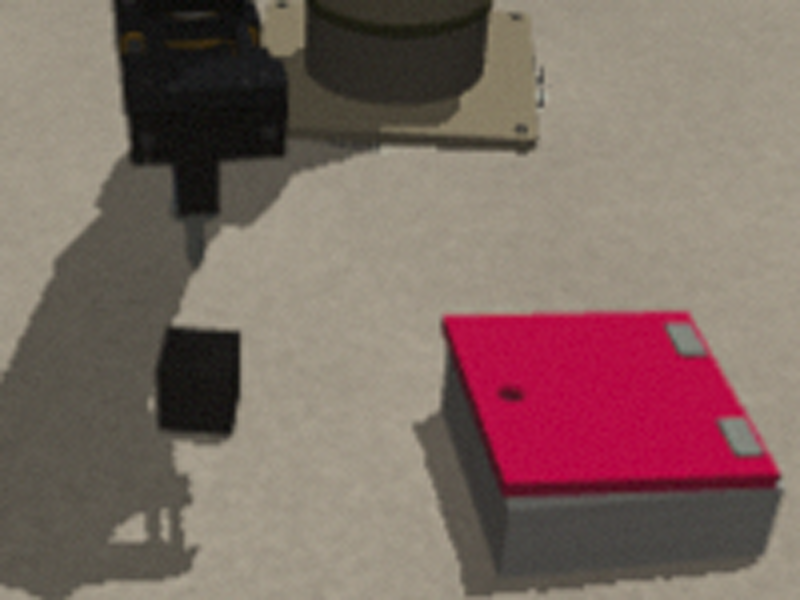

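View pics/t7.png

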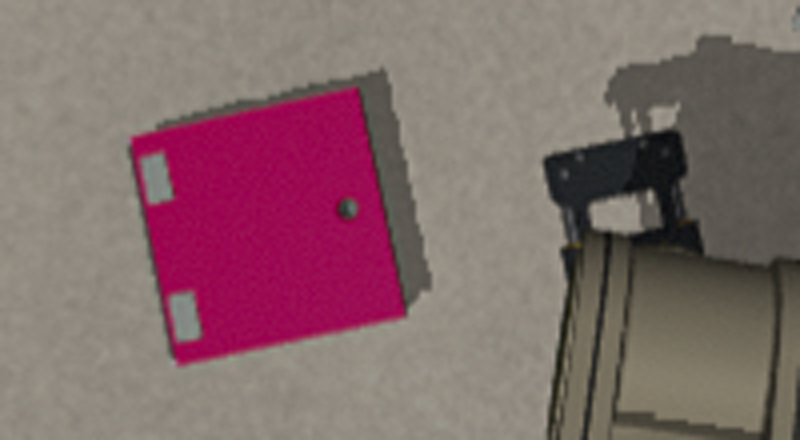

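The pin is held upright, its tip at (196,268) in the scene crop. The lid hole is at (511,394) in the scene crop and (347,208) in the top crop.

Run:
```python
from h import *
from bench import r
S=pickle.load(open("s7.pkl","rb"));T=pickle.load(open("t7.pkl","rb"))
print("hole tri",tri(S,(387.4,178.2),T,(276.8,231.6)), plane(T,[(276.8,231.6)],.068),plane(S,[(387.4,178.2)],.067))
# lid outline from top-view corners
h=cv2.cvtColor(T["img"],cv2.COLOR_BGR2HSV);p=cv2.inRange(h,(155,120,60),(180,255,255));p[:,:200]=0;p[:,310:]=0
cs,_=cv2.findContours(p,cv2.RETR_EXTERNAL,cv2.CHAIN_APPROX_NONE);q=max(cs,key=cv2.contourArea).reshape(-1,2).astype(float)
W=[]
P=plane(T,q,.064); rc=cv2.minAreaRect((P[:,:2]*1000).astype(np.float32));print(rc,cv2.boxPoints(rc).tolist())
st=r.read_state();print("pred tip px",proj(S,st["ee_pos"]-[0,0,.051]),(proj(S,st["ee_pos"]-[0,0,.051])-[260,80])*4)
v,u=np.mgrid[200:275,210:295];u,v=u.ravel(),v.ravel();D=depthpts(T,np.c_[u,v]);k=p[v,u]>0;D=D[k]
A=np.linalg.lstsq(np.c_[D[:,:2],np.ones(len(D))],D[:,2],rcond=None)[0];print("lid plane",A,"z at hole",A@[.509,.0805,1],"tilt along y",A[:2]@[-.229,.973])
```

```text
hole tri (array([0.51071748, 0.08143867, 0.06493359]), np.float64(0.000420625540608703)) [[0.51080082 0.08134343 0.068     ]] [[0.51342683 0.08095534 0.067     ]]
((498.6806335449219, 133.482177734375), (149.81552124023438, 150.0364532470703), 13.157865524291992) [[408.6627197265625, 189.4792938232422], [442.81622314453125, 43.3818244934082], [588.6985473632812, 77.48506164550781], [554.5450439453125, 223.58253479003906]]
pred tip px [[309.2500179  144.58393652]] [[197.0000716 258.3357461]]
lid plane [ 0.12719731 -0.58600898  0.08326624] z at hole 0.10083594405139311 tilt along y -0.5993149221954057
```

>>> apply_moves([
  {"grip": 255, "xyz": [15, -30, -10], "rotation": [0, 0, 0]},
  {"grip": 255, "xyz": [35, -68, -10], "rotation": [0, 0, 0]},
  {"grip": 255, "xyz": [57, -108, -10], "rotation": [0, 0, 0]},
  {"grip": 255, "xyz": [78, -145, -10], "rotation": [0, 0, 0]},
  {"grip": 255, "xyz": [88, -163, -5], "rotation": [0, 0, 0]},
])

```text
time: 11.18
ee_pos: [0.5096, 0.0828, 0.1623]
eef_rot: [0.993, 0.115, 0.001, -0.0]
ft_force: [0.2, -0.7, -0.4]
width: 0.0208
```

Run:
```python
from h import *
from bench import r,viewer
d=viewer.camera("scene");w=viewer.camera("wrist");st=r.read_state()
cv2.imwrite("pics/s8.png",cv2.resize(d["img"][100:220,340:460],None,fx=5,fy=5,interpolation=cv2.INTER_CUBIC));cv2.imwrite("pics/w8.png",w["img"])
pickle.dump(d,open("s8.pkl","wb"));pickle.dump(w,open("w8.pkl","wb"))
print(st["time"],st["ee_pos"],st["ft_force"],st["width"])
print(go(st,[.5102,.081,.161],13.2))
t=st["ee_pos"]-[0,0,.051]
print("tip px scene crop",((proj(d,t)-[340,100])*5),"wrist tip/collar/hole",proj(w,[t,t+[0,0,.034],[.5102,.081,.067]]))
```

```text
11.275 [0.50906609 0.0821604  0.16175443] [-0.76961855 -0.54313678 -0.9330465 ] 0.020936075811981515
(array([0.8, 1.4, 0.8]), array([-0.01, -0.03,  0.02]))
tip px scene crop [[250.92609156 303.76594821]] wrist tip/collar/hole [[317.24203779 234.56425047]
 [317.22382697 255.37764498]
 [318.35276795 217.25514858]]
```

View pics/s8.png

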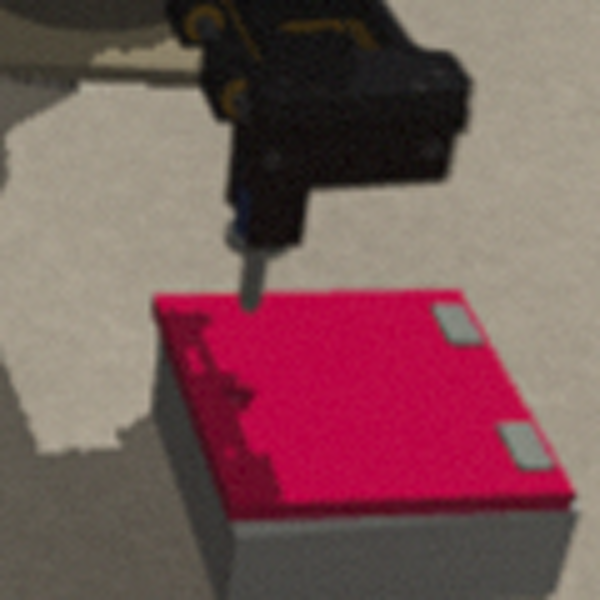

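View pics/w8.png

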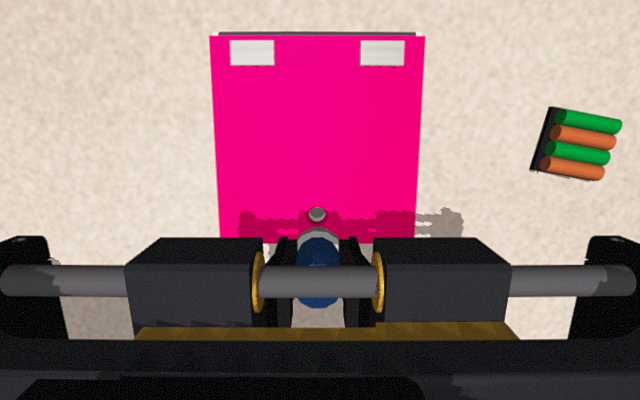

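Run:
```python
from h import *
w=pickle.load(open("w8.pkl","rb"))
cv2.imwrite("pics/w8z.png",cv2.resize(w["img"][190:275,267:367],None,fx=7,fy=7,interpolation=cv2.INTER_CUBIC))
h=cv2.cvtColor(w["img"],cv2.COLOR_BGR2HSV);p=cv2.inRange(h,(155,120,40),(180,255,255))
k=p[195:232,295:340];print("rows non pink:",[(i+195,int((r==0).sum()),round(float(np.nonzero(r==0)[0].mean()+295),1) if (r==0).any() else None) for i,r in enumerate(k)])
for z in (.067,.06,.05): print(z,plane(w,[(317,213.5)],z))
# lid far/near edges check
H=np.array([.4806,.2054,.0]);
print(proj(w,[[.4086627,.189479,.064],[.442816,.04338,.072],[.5886985,.077485,.072],[.554545,.22358,.064]]))
```

```text
rows non pink: [(195, 0, None), (196, 0, None), (197, 0, None), (198, 0, None), (199, 0, None), (200, 0, None), (201, 0, None), (202, 0, None), (203, 0, None), (204, 0, None), (205, 0, None), (206, 0, None), (207, 2, 316.5), (208, 8, 316.5), (209, 10, 316.5), (210, 13, 317.0), (211, 14, 316.5), (212, 16, 316.5), (213, 16, 316.5), (214, 16, 316.5), (215, 16, 316.5), (216, 16, 316.5), (217, 15, 317.0), (218, 13, 317.0), (219, 12, 316.5), (220, 8, 316.5), (221, 3, 317.0), (222, 0, None), (223, 0, None), (224, 0, None), (225, 0, None), (226, 0, None), (227, 7, 317.0), (228, 10, 317.5), (229, 17, 318.0), (230, 21, 318.0), (231, 25, 317.0)]
0.067 [[0.50850722 0.08367244 0.067     ]]
0.06 [[0.50895545 0.08173628 0.06      ]]
0.05 [[0.50959578 0.07897033 0.05      ]]
[[210.41595917  35.33106396]
 [221.85484746 245.49560778]
 [416.57950487 245.75843242]
 [429.15445931  35.81351969]]
```

View pics/w8z.png

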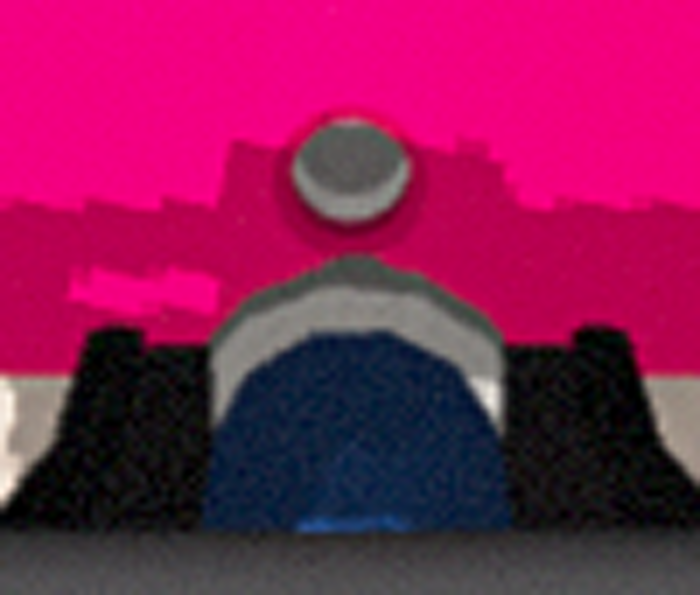

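The zoom shows the lid bore at (316.7,214.3) and the pin tip's upper rim at (317,227), laterally aligned within about 0.5 mm. I descend in small steps.

>>> apply_moves([
  {"grip": 255, "xyz": [0.2, 0.8, 10], "rotation": [0, 0, 0]},
  {"grip": 255, "xyz": [0.2, 0.8, 22], "rotation": [0, 0, 0]},
  {"grip": 255, "xyz": [0.2, 0.8, 34], "rotation": [0, 0, 0]},
  {"grip": 255, "xyz": [0.2, 0.8, 40], "rotation": [0, 0, 0]},
  {"grip": 255, "xyz": [0.2, 0.8, 46], "rotation": [0, 0, 0]},
], squeeze=50)

```text
time: 11.9
ee_pos: [0.5095, 0.0812, 0.1154]
eef_rot: [0.993, 0.115, 0.0, -0.0]
ft_force: [1.0, 0.4, -1.4]
width: 0.0208
```

Run:
```python
from h import *
from bench import r,viewer
d=viewer.camera("scene");w=viewer.camera("wrist");st=r.read_state()
a=cv2.resize(d["img"][120:200,350:430],None,fx=5,fy=5,interpolation=cv2.INTER_CUBIC);b=cv2.resize(w["img"][190:270,277:357],None,fx=5,fy=5,interpolation=cv2.INTER_CUBIC)
cv2.imwrite("pics/c9.png",np.hstack([a,b]))
print(st["time"],st["ee_pos"],st["ft_force"],st["torque"],st["width"])
print(go(st,[.5095,.0815,.085],13.2))
```

```text
12.0 [0.50920118 0.08131157 0.11520604] [-0.21413333 -0.18137298 -0.39605086] [-0.07534599  0.06987544 -0.03261306] 0.0210238727498684
(array([ 0.3, -0.1, 30.2]), array([-0.  ,  0.01,  0.01]))
```

View pics/c9.png

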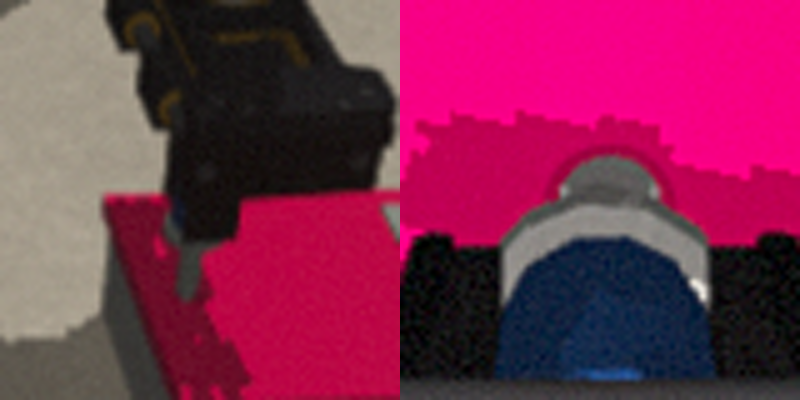

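The tip is entering the lid hole in both views with no contact force. I continue down.

>>> apply_moves([
  {"grip": 255, "xyz": [0, 0, 5], "rotation": [0, 0, 0]},
  {"grip": 255, "xyz": [0, 0, 10], "rotation": [0, 0, 0]},
  {"grip": 255, "xyz": [0, 0, 14], "rotation": [0, 0, 0]},
  {"grip": 255, "xyz": [0, 0, 18], "rotation": [0, 0, 0]},
  {"grip": 255, "xyz": [0, 0, 20], "rotation": [0, 0, 0]},
])

```text
time: 12.62
ee_pos: [0.5091, 0.0813, 0.0949]
eef_rot: [0.993, 0.115, -0.0, 0.0]
ft_force: [-0.2, 0.2, -0.6]
width: 0.0208
```

Run:
```python
from h import *
from bench import r,viewer
st=r.read_state()
print(st["time"],st["ee_pos"],st["ft_force"],st["torque"],st["width"])
print(go(st,[.5095,.0815,.085],13.2))
```

```text
12.625 [0.50910424 0.08129613 0.0949175 ] [-0.2377311   0.17762808 -0.57658013] [-0.06454109 -0.02492407 -0.01198252] 0.020812773475137516
(array([ 0.4, -0.1,  9.9]), array([-0.  ,  0.03,  0.01]))
```

>>> apply_moves([
  {"grip": 255, "xyz": [0, 0, 4], "rotation": [0, 0, 0]},
  {"grip": 255, "xyz": [0, 0, 7], "rotation": [0, 0, 0]},
  {"grip": 255, "xyz": [0, 0, 10], "rotation": [0, 0, 0]},
  {"grip": 255, "xyz": [0, 0, 12], "rotation": [0, 0, 0]},
  {"grip": 255, "xyz": [0, 0, 14], "rotation": [0, 0, 0]},
])

```text
time: 13.25
ee_pos: [0.5093, 0.0811, 0.081]
eef_rot: [0.993, 0.115, -0.0, 0.0]
ft_force: [0.1, -1.1, 2.3]
width: 0.0212
```

Run:
```python
from h import *
from bench import r,viewer
st=r.read_state()
print(st["time"],st["ee_pos"],st["ft_force"],st["torque"],st["width"])
print(go(st,[.5095,.0815,.077],13.2))
```

```text
13.25 [0.50930007 0.08105728 0.08101238] [ 0.09432667 -1.13140539  2.34157172] [-0.49262626  0.16009634  0.04269217] 0.021194904743826456
(array([ 0.3, -0.4,  4. ]), array([0.01, 0.01, 0.  ]))
```

>>> apply_moves([
  {"grip": 255, "xyz": [0, 0, 1.5], "rotation": [0, 0, 0]},
  {"grip": 255, "xyz": [0, 0, 3], "rotation": [0, 0, 0]},
  {"grip": 255, "xyz": [0, 0, 4], "rotation": [0, 0, 0]},
  {"grip": 255, "xyz": [0, 0, 4.5], "rotation": [0, 0, 0]},
  {"grip": 255, "xyz": [0, 0, 4.5], "rotation": [0, 0, 0]},
])

```text
time: 13.88
ee_pos: [0.5095, 0.0808, 0.0772]
eef_rot: [0.993, 0.115, 0.0, 0.0]
ft_force: [-3.7, -3.5, 10.9]
width: 0.0209
```

Run:
```python
from h import *
from bench import r,viewer
st=r.read_state()
print(st["time"],st["ee_pos"],st["ft_force"],st["torque"],st["width"])
d=viewer.camera("scene");w=viewer.camera("wrist")
a=cv2.resize(d["img"][120:220,350:470],None,fx=5,fy=5,interpolation=cv2.INTER_CUBIC)
cv2.imwrite("pics/c10.png",a);cv2.imwrite("pics/w10.png",w["img"])
```

```text
13.875 [0.509528   0.08079575 0.07721589] [-3.69337315 -3.5392451  10.86921344] [-0.880058    0.92884785  0.03903438] 0.020883846681962775
```

View pics/c10.png

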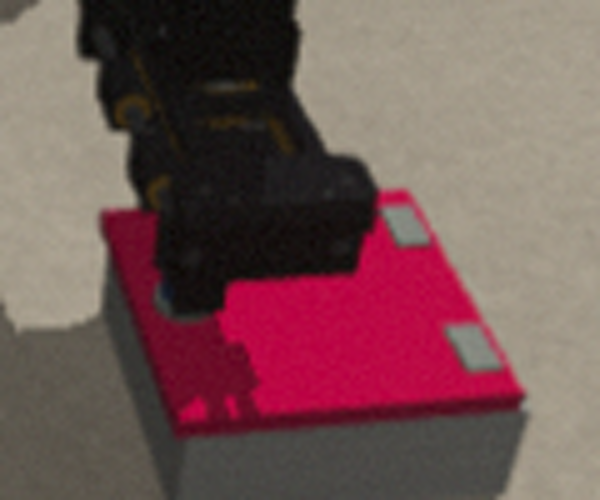

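View pics/w10.png

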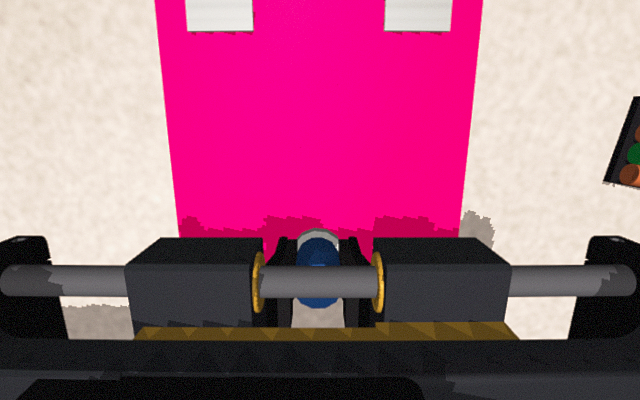

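The lid looks flat on the base, with the collar on it at (185,305) in the crop, and the force is 10.9 N. I press slightly more to confirm the hard stop.

>>> apply_moves([
  {"grip": 255, "xyz": [0, 0, 1.5], "rotation": [0, 0, 0]},
  {"grip": 255, "xyz": [0, 0, 2], "rotation": [0, 0, 0]},
  {"grip": 255, "xyz": [0, 0, 2], "rotation": [0, 0, 0]},
  {"grip": 255, "xyz": [0, 0, 2], "rotation": [0, 0, 0]},
])

```text
time: 14.48
ee_pos: [0.5097, 0.0808, 0.0769]
eef_rot: [0.993, 0.115, 0.0, -0.0]
ft_force: [-9.7, -4.8, 24.5]
width: 0.0209
```

Run:
```python
from h import *
from bench import r,viewer
d=viewer.camera("scene");t=viewer.camera("top");
st=r.read_state()
print(st["time"],st["ee_pos"],st["ft_force"],st["torque"],st["width"])
def edge(c):
    o={}
    for x in range(388,456,8):
        col=cv2.cvtColor(c["img"],cv2.COLOR_BGR2HSV)[:,x];k=np.nonzero((col[150:215,0]>155)&(col[150:215,1]>120))[0]+150
        o[x]=int(k.max()) if len(k) else None
    return o
# near (front) corner of lid: ajar vs now
print("ajar",edge(pickle.load(open("s7.pkl","rb"))));print("now",edge(d))
Hc=np.array([.4806,.2054,.05]);yj=np.array([-.229,.973,0]);xj=np.array([.973,.229,0])
for a in (0,.06): 
    e=-yj*np.cos(a)+np.array([0,0,np.sin(a)]);print(a,proj(d,[Hc+.075*xj+.15*e,Hc+.075*xj]))
a=cv2.resize(d["img"][150:220,370:460],None,fx=8,fy=8,interpolation=cv2.INTER_CUBIC);cv2.imwrite("pics/c11.png",a)
cv2.imwrite("pics/s11.png",d["img"])
```

```text
14.575 [0.50968703 0.08074381 0.07692601] [-10.40243296  -4.23147536  25.21158818] [-0.91362684  2.42049983 -0.0034943 ] 0.02077769834611877
ajar {388: 203, 396: 203, 404: 203, 412: 202, 420: 202, 428: 202, 436: 201, 444: 201, 452: 201}
now {388: 207, 396: 206, 404: 205, 412: 205, 420: 204, 428: 203, 436: 202, 444: 202, 452: 201}
0 [[385.00147089 206.53350743]
 [453.9134899  200.76113279]]
0.06 [[385.59473357 203.28899391]
 [453.9134899  200.76113279]]
```

View pics/c11.png

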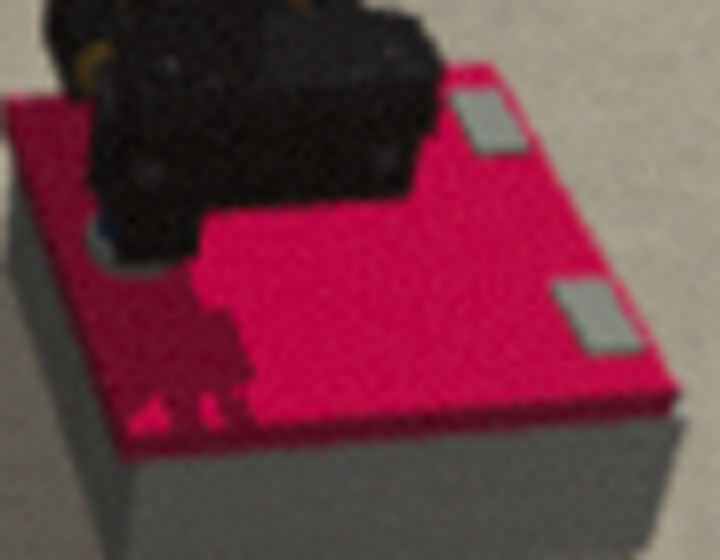

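View pics/s11.png

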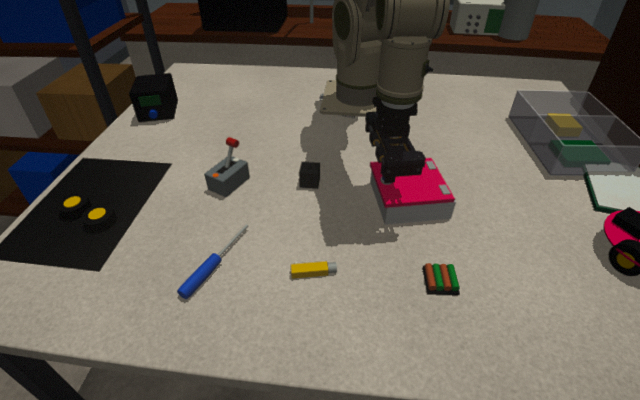

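Pressing further raised the force from 11 to 25 N with only 0.3 mm of motion, so the lid is on its hard stop. The edge rows also match angle 0. I ease to a moderate press before handing in.

>>> apply_moves([
  {"grip": 255, "xyz": [-0.3, 0, 1.1], "rotation": [0, 0, 0]},
  {"grip": 255, "xyz": [-0.3, 0, 1.1], "rotation": [0, 0, 0]},
  {"grip": 255, "xyz": [-0.3, 0, 1.1], "rotation": [0, 0, 0]},
])

```text
time: 14.95
ee_pos: [0.5096, 0.0807, 0.0771]
eef_rot: [0.993, 0.115, 0.0, -0.001]
ft_force: [-6.4, -3.6, 18.4]
width: 0.021
```

Run:
```python
from h import *
from bench import r,viewer
st=r.read_state();print(st["time"],st["ee_pos"],st["ft_force"],st["width"])
for i in range(4): viewer.camera("scene")
d=viewer.camera("scene");st=r.read_state();print(st["time"],st["ee_pos"],st["ft_force"],st["width"])
col=cv2.cvtColor(d["img"],cv2.COLOR_BGR2HSV)
print([int((np.nonzero((col[150:215,x,0]>155)&(col[150:215,x,1]>120))[0]+150).max()) for x in (388,404,420,436,452)])
S=pickle.load(open("scene0.pkl","rb"))
for n,(x0,y0,x1,y1) in dict(screwdriver=(170,215,255,305),motor=(285,255,345,285),batt=(418,255,465,300)).items(): print(n,cv2.absdiff(S["img"][y0:y1,x0:x1],d["img"][y0:y1,x0:x1]).mean())
```

```text
14.95 [0.50961244 0.08072979 0.07708461] [-6.3561622  -3.56631336 18.35930197] 0.021041344696281192
15.2 [0.5095799  0.08073877 0.07705513] [-8.01204324 -2.42816794 18.33293024] 0.02070337279572203
[206, 205, 204, 202, 201]
screwdriver 6.155555555555556
motor 5.484259259259259
batt 4.957446808510638
```

```bash
python3 -c "
from bench import r
print(r.close_job()); s=r.read_state(); print(s['time'],s['ee_pos'],s['ft_force'])"
```

```text
the job is handed in; nothing more can be done
None
the job is handed in; nothing more can be done
```

I did all the steps in the order asked and handed the job in at about 15 s on the robot's clock, with the gripper still pressing the pin down. `close_job` returns no verdict, so the outcome rests on my own checks.

- **Toggle:** It leans to the white dot. In the picture it sat within about 1 pixel of where the off position should be.
- **Lid and pin:** I pushed the lid over and it fell onto the board by itself. The pin went through the lid hole and into the base with no sign of jamming.
- **Lid fully shut:** The tool stopped at 77 mm, the height expected with the collar on a shut lid. Pressing further moved it only 0.3 mm while the force rose from 11 to 25 N, so it was on a hard stop.
- **Final hold:** I eased off to about 18 N, which held steady over 0.25 s. The lid needs 4 to 6 N to stay shut.
- **Bystanders:** The gearmotor, screwdriver and battery pack looked unmoved in the last full picture, with only small image differences from the start.

Three readings disagreed or were imperfect:
- **Lid hole position:** The wrist camera and the outside cameras placed the hole about 2 mm apart. I aimed in between, and the chamfer took up the difference.
- **Sideways force:** About 8 N remained on the pin at the end.
- **Lid edge:** After easing off, the lid's front edge read one pixel higher at one column. I took that as noise, because the tool height and force still matched a shut lid.

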